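# Fetch the objective canister from the tilt-out bin

### The arm

A 6-joint arm with a two-finger parallel gripper is mounted at the origin on the work surface. World frame = base frame: x ahead of the robot, y to its left, z up, the work surface at z = 0. Lengths are in m, angles in degrees, forces in N, time in s.
With the tool pointing down it reaches from about 0.35 to 0.925 m from the base axis. Payload 6.4 kg.
Tool frame: the origin (TCP) lies midway between the tips of the shut fingers; the grasp point (between the pads) lies 19 mm behind it; y points along the fingers, z is the direction in which the jaws open and shut, and the axes are right-handed (so a half turn about y gives the same grasp; the last joint's range is limited). The gripper opens to 85 mm and grips with 20 to 120 N. Pads are 22 mm wide; open, the fingers measure 114 mm over their backs; the gripper's body (76 mm by 85 mm) begins 54 mm behind the grasp point. The pads swing forward as they close: fully open they stand 13 mm farther back than shut.
Start: joints at [-81.939, 14.043, 89.255, -0, 76.702, -9.975], TCP at [0.201, -0.618, 0.231] pointing down, gripper open.
Joint ranges: [-179.41, 179.41], [-58.25, 129.5], [7.25, 145.43], [-54.29, 234.29], [11.92, 165.04], [-157.13, 157.13]. Speed limits (degrees/s): [147.25, 147.25, 180, 180, 180, 180].

### API

Orientations are given as [roll, pitch, yaw] about the fixed x, y, z axes, in that order (R = Rz(yaw) Ry(pitch) Rx(roll)).
In Python, from plant import env gives the robot as it stands.
- The arm moves only by the shell command python3 -m crank 'ROWS' [FORCE]. ROWS is JSON, a list of rows, each a list of 7 numbers: the shift along the tool's x, y, z in m, then the turn, a rotation vector about the tool's x, y, z in rad, then the opening, from 0 (shut) to 1 (fully open). A call has 1 to 20 rows; each row shifts and turns the commanded pose from where the row before left it, along the tool's axes as they then stand; what a row does not reach is not made up. A row lasts 1/8 s, in which the tool goes at most 62.5 mm and 10.7 degrees, less where a joint would pass 70% of its speed; a pose out of reach is approached as far as the arm can. A call with a gripper value outside its range is refused whole. The fingers move at their own pace and stop on an object; FORCE is the grip in N (left out, the last holds). Time passes only in rows, so rows that do not move let the fingers close. It gives the time, the measured TCP pose, the force and the opening at its end, in the units of the state.
- env.observe(): the state, without advancing time (a new reading comes with each control period).
- env.get_image(name): name is "scene" or "top" or "wrist"; returns (picture, depth): 420x560x3 uint8, red, green, blue; 420x560 float32, m along the optical axis (not along the pixel's ray), 0 where there is no reading.
- env.camera_params(name): a dict with "fx", "fy", "cx", "cy" (pixels), "pose" (4x4, takes a point from camera to world coordinates). Camera axes: x right, y up, looking along -z (the intrinsics and any distortion apply to the point x, -y, -z); pixel columns grow to the right and rows downward; lengths in m; the calibration is good to about 2 mm. A picture is of the moment at which its call begins: read the wrist's pose just before it. camera_params takes no time and is no camera call; for the wrist camera it gives the pose at the moment of the call.
- env.finish_job(): hands the job in, once; it reports no verdict.
The state is a dict: "t": time; "joints": joint angles; "qd": joint speeds; "tau": joint torques, N m; "tcp_pos": TCP position; "ee_rot": TCP orientation; "force": force on the tool from outside, world axes, zero at the start; "moment": the same for the moment, N m; "finger_gap": finger opening in m.
Only numpy, scipy, OpenCV 4.12 (cv2) and the standard library are available. Lean on these libraries where they do the work, as an engineer would, in place of code of your own. Each camera call takes 0.05 s, during which the arm holds its last target.

### The job

Tilt the bin of the little bench cabinet forward by its bar handle, take out the round storage canister and stand it gently upright on the floor of the metal tray. Then swing the bin fully shut again, leaving the square slide box inside it, and do not disturb the glassware and dishes standing around.

Things in the scene. Friction and masses are not known exactly. Their poses are not given: they have to be found in the camera images.
- bin (a joint): tilt (rad) of the grey bin in the white bench cabinet (130 deep, 250 wide, 165 high). 0 = shut, front plate upright; grows as the bin's top swings out and down, towards the robot; stop at 0.65. Hinge at the bottom front edge. Friction 0.25 N m; about 5 N at the handle starts it. Beyond about 0.4 rad it stays where it is left; from small angles it falls shut.
- bin_hinge (a point): middle of the hinge axis, the bin's bottom front edge, 12 above the table. Axes turn with the bin: x inward (into the cabinet, level when shut), z up along the front plate, y along the hinge. The front plate is 224 wide, 134 high, 6 thick, its outer face at x = 0.
- bin_handle (a point): middle of the steel bar handle: round bar 12 thick, 120 long along y, 45 out from the front plate's outer face (39 clear gap behind it), 126 above the hinge along the plate, 8 below the plate's top edge; a cross bar at each end joins it to the plate. Axes as bin_hinge. With the bin shut it is 27 below the cabinet's top.
- bin_in (a point): middle of the bin's inner floor (top side, 5 above the hinge), 46 behind the front plate's outer face. Axes as bin_hinge. Inside 216 wide, 80 deep; side walls 4 thick, 116 high over the front 42, 60 high behind; back wall 60 high.
- canister_center (a point): centre (half-way up) of the round storage canister, the only cylinder in the bin: 36 diameter, 115 tall, white plastic, 0.13 to 0.25 kg. z along its axis, to the lid. It stands in the left or right half of the bin, hidden under the cabinet's top while the bin is shut; with the bin tilted it leans forward with it, against the front plate, some 15 below its top edge.
- slidebox_center (a point): centre of the square slide box, 34 x 36 x 102 tall, white plastic, that stands in the other half of the bin, some 100 beside the canister; to be left in the bin.
- tray_in (a point): middle of the inner floor of the shallow aluminium tray, 3 above the table: fixed to the bench, 180 (x) x 150 (y) outside, rim 14 high and 3 thick, empty. It stands to the left or right in front of the cabinet. x, y along its sides.
- flask: bystander: conical glass flask, 84 across the foot, 130 tall, upright; origin at the centre of its underside.
- beaker: bystander: glass beaker, 70 across, 90 tall; origin at the centre of its underside.
- dishes: bystander: stack of dishes, 90 across, 45 high; origin at the centre of its underside.

How it is judged:
By the outcome, as a careful person would: the job done as asked, in the order asked, and still so for the second after the job is handed in, with the robot touching nothing.
It also fails if it takes over 72 s, if anything falls off the work surface, if the arm or the gripper's body presses on something with over 40 N, if the wrist force passes 120 N, or if a joint passes its speed limit or range.

## Working session

There is one attempt and no reset: what is moved stays moved. The work goes in short steps, Python scripts to look and compute and a shell command to move; the robot and the scene stay as the last step left them, time stands still between calls to the robot, and variables do not carry over. Pictures are saved under pics/ and viewed, and the job is handed in when it is done.

```bash
ls; mkdir -p pics; python3 - <<'E'
from plant import env
import cv2,numpy as np
print(env.observe())
for n in("scene","top","wrist"):
    p=env.camera_params(n);print(n,{k:(np.round(v,4).tolist() if k=="pose" else v) for k,v in p.items()})
    im,d=env.get_image(n);cv2.imwrite(f"pics/{n}0.png",im[:,:,::-1]);np.save(f"pics/{n}0.npy",d)
E
```

```text
pics
{'t': 0.0, 'joints': array([-8.19378543e+01,  1.40852799e+01,  8.93255707e+01, -2.66948138e-04,
        7.67017194e+01, -9.97631821e+00]), 'qd': array([ 0.11209734, -0.0431608 , -0.00894254,  0.10150051, -0.06637   ,
       -0.02114989]), 'tau': array([ 1.36364593e-03, -4.29509139e+01, -3.26134658e+01, -5.76237221e-05,
        5.23381619e-03,  1.01241494e-05]), 'tcp_pos': array([ 0.20118825, -0.61748844,  0.23016118]), 'ee_rot': array([-9.01109128e+01,  1.92459901e-02, -1.61961493e+02]), 'force': array([-0.96090467, -0.7106389 , -0.21366431]), 'moment': array([-0.02483114, -0.06676637,  0.02484877]), 'finger_gap': 0.08530069579148622}
scene {'fx': 534.1777814287942, 'fy': 534.1777814287942, 'cx': 283.08485610699216, 'cy': 211.9055030225389, 'pose': [[-0.751, 0.6257, -0.2112, 0.3449], [-0.6603, -0.7127, 0.2366, 0.2516], [-0.0025, 0.3172, 0.9484, 1.1843], [0.0, 0.0, 0.0, 1.0]]}
top {'fx': 514.5506880428331, 'fy': 514.5506880428331, 'cx': 272.99780336238297, 'cy': 213.33321661570787, 'pose': [[-0.0066, 0.993, -0.1183, 0.3949], [-0.9995, -0.01, -0.0283, -0.0222], [-0.0293, 0.1181, 0.9926, 1.4955], [0.0, 0.0, 0.0, 1.0]]}
wrist {'fx': 350.7864166353854, 'fy': 350.7864166353854, 'cx': 278.13131988560207, 'cy': 212.17391174172096, 'pose': [[0.3096, 0.9097, 0.2767, 0.2731], [-0.9509, 0.2965, 0.089, -0.5947], [-0.0011, -0.2907, 0.9568, 0.3739], [0.0, 0.0, 0.0, 1.0]]}
```

View pics/scene0.png

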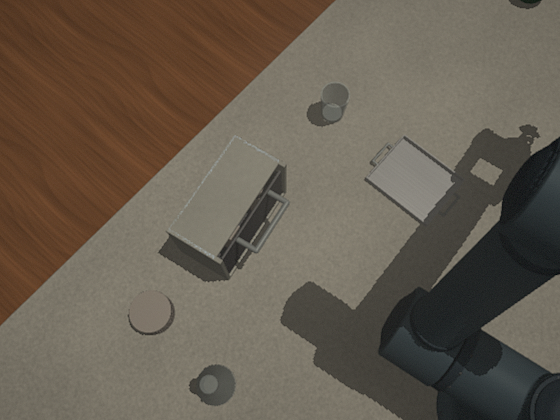

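View pics/top0.png

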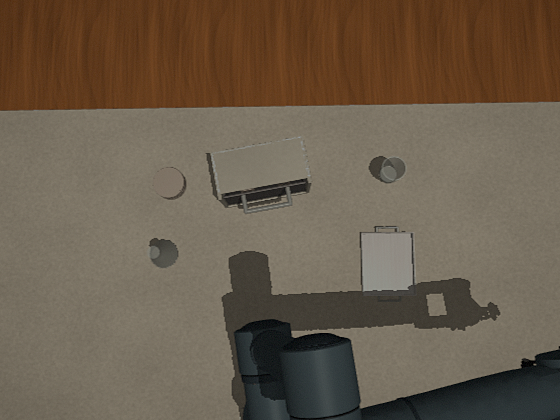

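View pics/wrist0.png

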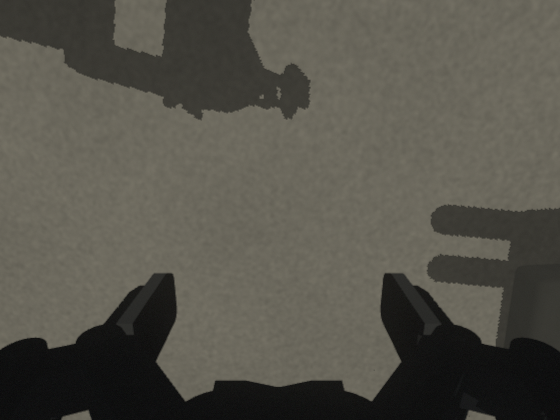

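The scene view shows the cabinet at about (228,205) with its handle near (265,230), and the tray at (410,178). The beaker, dishes and flask are at (333,100), (150,312) and (215,385). The top view shows the cabinet at (262,172), the handle bar at (268,208) and the tray at (387,263). The wrist view shows the floor and the tray's corner. Next I'll enlarge the key areas.

```bash
cat > h.py <<'E'
import numpy as np,cv2
from scipy.spatial.transform import Rotation as R
def ray(p,u,v):
    T=np.array(p["pose"]);d=np.array([(u-p["cx"])/p["fx"],-(v-p["cy"])/p["fy"],-1.])
    return T[:3,3],T[:3,:3]@d
def atdepth(p,u,v,z):
    o,d=ray(p,u,v);return o+d*z
def atz(p,u,v,z):
    o,d=ray(p,u,v);return o+d*(z-o[2])/d[2]
def tri(obs):
    A=np.zeros((3,3));b=np.zeros(3)
    for p,u,v in obs:
        o,d=ray(p,u,v);d=d/np.linalg.norm(d);M=np.eye(3)-np.outer(d,d);A+=M;b+=M@o
    x=np.linalg.solve(A,b)
    r=[]
    for p,u,v in obs:
        o,d=ray(p,u,v);d=d/np.linalg.norm(d);r.append(np.linalg.norm((np.eye(3)-np.outer(d,d))@(x-o)))
    return x,max(r)
def proj(p,X):
    T=np.array(p["pose"]);c=T[:3,:3].T@(np.array(X)-T[:3,3]);return p["cx"]+p["fx"]*c[0]/-c[2],p["cy"]-p["fy"]*c[1]/-c[2]
def crop(im,x0,y0,x1,y1,k,f):
    c=cv2.resize(im[y0:y1,x0:x1],None,fx=k,fy=k,interpolation=cv2.INTER_CUBIC)
    s=20 if k<6 else 10
    for x in range((x0//s+1)*s,x1,s):cv2.putText(c,str(x),((x-x0)*k,10),0,.35,(0,255,255),1);cv2.line(c,((x-x0)*k,12),((x-x0)*k,18),(0,255,255),1)
    for y in range((y0//s+1)*s,y1,s):cv2.putText(c,str(y),(0,(y-y0)*k),0,.35,(0,255,255),1);cv2.line(c,(24,(y-y0)*k),(30,(y-y0)*k),(0,255,255),1)
    cv2.imwrite(f,c)
E
python3 - <<'E'
import cv2;from h import crop
crop(cv2.imread("pics/scene0.png"),155,125,300,285,5-1,"pics/s1.png")
crop(cv2.imread("pics/top0.png"),200,125,330,225,6,"pics/t1.png")
crop(cv2.imread("pics/top0.png"),345,220,435,310,6,"pics/t2.png")
E
```

```text
(no output)
```

View pics/s1.png

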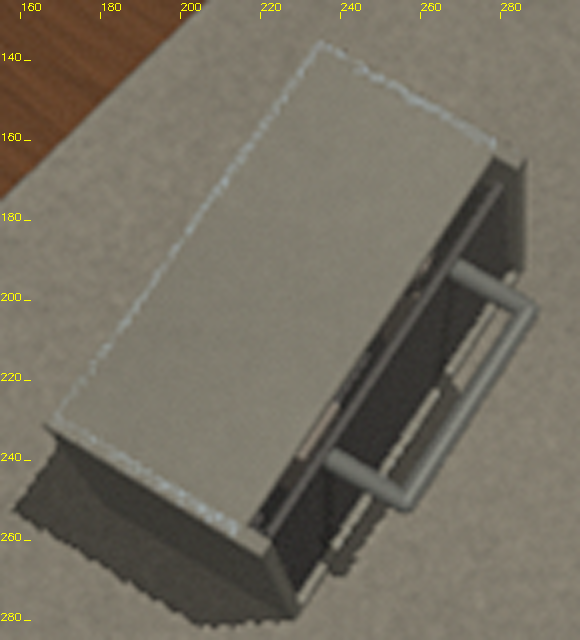

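View pics/t1.png

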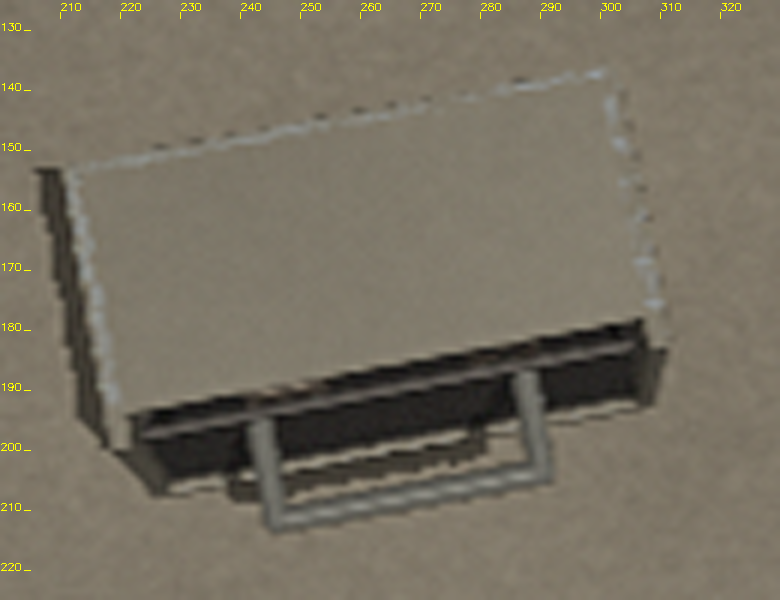

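View pics/t2.png

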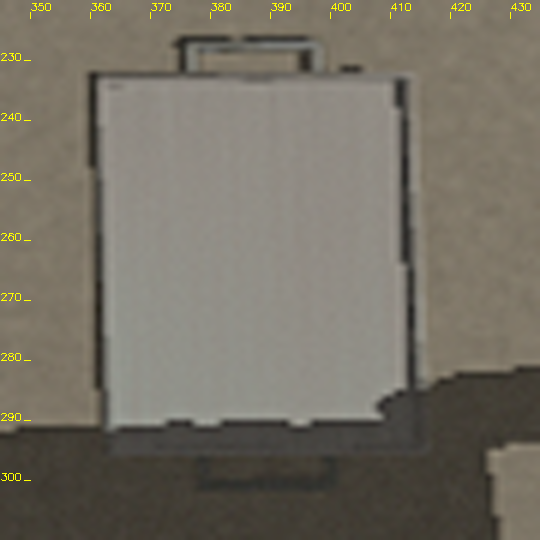

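```bash
python3 - <<'E'
from plant import env
from h import *
S=env.camera_params("scene");T=env.camera_params("top")
ds=np.load("pics/scene0.npy");dt=np.load("pics/top0.npy")
print("L",tri([(S,255.5,249),(T,245.8,211.3)]));print("R",tri([(S,287,202),(T,289.8,203.7)]))
# cabinet top depth
for u,v in[(240,170),(260,160),(290,160),(230,185)]: print(atdepth(T,u,v,dt[v,u]))
for u,v in[(220,180),(200,210),(240,200)]: print("s",atdepth(S,u,v,ds[v,u]))
for u,v in[(246,211),(257,209),(268,207),(279,206),(288,204)]:print("bar",atdepth(T,u,v,dt[v,u]))
print("top corners",[atz(T,u,v,.165) for u,v in[(211,153.5),(300.5,137.5),(308.5,179.5),(219,199)]])
# cabinet corners scene
print("sc",[atz(S,u,v,.165) for u,v in[(234,136),(167,231)]])
tr=[(361,233),(412,233),(414.5,294.5),(362.5,294.5)]
print("tray rim",[atz(T,u,v,.014) for u,v in tr])
for u,v in[(387,263),(375,250),(400,280)]: print("tray floor",atdepth(T,u,v,dt[v,u]), )
for n,(u,v) in dict(dishes=(169,182),beaker=(390,170),flask=(164,252)).items(): print(n,atz(T,u,v,0.03))
E
```

```text
L (array([0.56280171, 0.08837988, 0.15281876]), np.float64(0.0017413816452028206))
R (array([ 0.58163975, -0.02783704,  0.15158732]), np.float64(0.0014105872449496624))
[0.6693033  0.10194679 0.16601966]
[0.69601558 0.04923173 0.16359231]
[ 0.69454601 -0.02997833  0.16546058]
[0.62976424 0.12837094 0.16482129]
s [0.71524576 0.0306806  0.16401641]
s [0.70070502 0.10460429 0.16414438]
s [0.65357747 0.03637078 0.16757928]
bar [0.56334748 0.08814904 0.14155344]
bar [0.56841653 0.05888147 0.14142482]
bar [0.57301962 0.0294832  0.14482472]
bar [5.75933886e-01 3.88406612e-04 1.40714113e-01]
bar [ 0.58058754 -0.02355632  0.14401032]
top corners [array([0.71499005, 0.17914426, 0.165     ]), array([ 0.75501042, -0.05839947,  0.165     ]), array([ 0.64191567, -0.0778758 ,  0.165     ]), array([0.59286084, 0.15715185, 0.165     ])]
sc [array([ 0.7615179 , -0.06126989,  0.165     ]), array([0.7190038 , 0.17973858, 0.165     ])]
tray rim [array([ 0.51212782, -0.23247447,  0.014     ]), array([ 0.51082118, -0.37790463,  0.014     ]), array([ 0.33665819, -0.37824227,  0.014     ]), array([ 0.33746394, -0.23203362,  0.014     ])]
tray floor [ 0.42601424 -0.30597021  0.00323476]
tray floor [ 0.46343361 -0.272447    0.00551597]
tray floor [ 0.37731689 -0.34284564 -0.00395962]
dishes [0.66449251 0.32154076 0.03      ]
beaker [ 0.69189985 -0.31816756  0.03      ]
flask [0.46140744 0.33240368 0.03      ]
```

```bash
cat > go.py <<'E'
# work out shift in tool axes from the present pose to a target (prints only)
import sys,numpy as np
from scipy.spatial.transform import Rotation as R
from plant import env
def plan(pos,rot=None,q=1):
    o=env.observe();Rc=R.from_euler("xyz",o["ee_rot"],degrees=True)
    d=Rc.inv().apply(np.array(pos)-o["tcp_pos"]);
    print("t%.2f"%o["t"],"tcp",np.round(o["tcp_pos"],4),np.round(o["ee_rot"],2),"F",np.round(o["force"],1),"gap%.4f"%o["finger_gap"])
    print("shift first:",np.round(d,4))
    if rot is not None:
        Rt=R.from_euler("xyz",rot,degrees=True);w=(Rc.inv()*Rt).as_rotvec()
        print("turn first:",np.round(w,4),"then shift",np.round(Rt.inv().apply(np.array(pos)-o["tcp_pos"]),4))
E
python3 - <<'E'
from go import *
plan([.53,.025,.30],[-90,0,-170.6])
E
```

```text
t0.15 tcp [ 0.2012 -0.6176  0.2304] [-9.0080e+01  2.0000e-02 -1.6196e+02] F [ 0.1  0.5 -0.5] gap0.0855
shift first: [-0.5116 -0.0687 -0.5093]
turn first: [ 0.0015  0.1507 -0.0002] then shift [-0.4294 -0.0696 -0.5803]
```

```bash
python3 -m crank '[[0,0,0,0.0015,0.151,0,1],[-0.02,-0.004,-0.03,0,0,0,0],[-0.0268,-0.0044,-0.0363,0,0,0,0],[-0.0268,-0.0044,-0.0363,0,0,0,0],[-0.0268,-0.0044,-0.0363,0,0,0,0],[-0.0268,-0.0044,-0.0363,0,0,0,0],[-0.0268,-0.0044,-0.0363,0,0,0,0],[-0.0268,-0.0044,-0.0363,0,0,0,0],[-0.0268,-0.0044,-0.0363,0,0,0,0],[-0.0268,-0.0044,-0.0363,0,0,0,0],[-0.0268,-0.0044,-0.0363,0,0,0,0],[-0.0268,-0.0044,-0.0363,0,0,0,0],[-0.0268,-0.0044,-0.0363,0,0,0,0],[-0.0268,-0.0044,-0.0363,0,0,0,0],[-0.0268,-0.0044,-0.0363,0,0,0,0],[-0.0268,-0.0044,-0.0363,0,0,0,0],[-0.0268,-0.0044,-0.0363,0,0,0,0],[0,0,0,0,0,0,0]]'
python3 - <<'E'
from go import *
import cv2
from h import *
plan([.53,.025,.30],[-90,0,-170.6])
p=env.camera_params("wrist");im,d=env.get_image("wrist");cv2.imwrite("pics/w1.png",im[:,:,::-1]);np.savez("pics/w1.npz",d=d,**p)
print(env.observe()["joints"])
E
```

```text
t: 2.4
tcp_pos: [0.5244, 0.0198, 0.3005]
ee_rot: [-89.9, 0.0, -170.4]
force: [0.1, -0.1, -0.4]
finger_gap: -0.0002
t2.40 tcp [0.5244 0.0198 0.3005] [ -89.93    0.   -170.38] F [ 0.1 -0.1 -0.4] gap-0.0002
shift first: [-0.0064  0.0004 -0.0042]
turn first: [-0.0012  0.0038 -0.    ] then shift [-0.0063  0.0005 -0.0042]
[-1.03252739e+01 -6.01160471e+00  1.03179492e+02 -9.96600982e-02
  8.28399682e+01  7.01641594e+01]
```

View pics/w1.png

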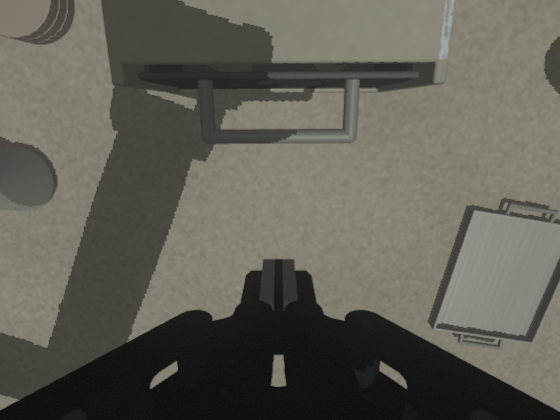

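The wrist view shows the bar level, from about (207,137) to (352,137). The plate's top edge is near row 74, and the shut fingers are at (279,275). I'll triangulate it with the top and scene views.

```bash
python3 - <<'E'
from go import *
from h import *
import cv2
W=np.load("pics/w1.npz");T=env.camera_params("top");S=env.camera_params("scene")
d=W["d"]
for u in(215,250,280,310,345):
  v=137; print(atdepth(W,u,v,d[v,u]).round(4))
for n,a in dict(L=((207,137),(245.5,211.5),(255.5,249)),R=((353,136.5),(290,203.7),(287,202))).items():
  print(n,[x if np.isscalar(x) else x.round(4) for x in tri([(W,*a[0]),(T,*a[1])])],[x if np.isscalar(x) else x.round(4) for x in tri([(W,*a[0]),(T,*a[1]),(S,*a[2])])])
for u in(180,240,300,380):
  print("plate top",[ (v,atdepth(W,u,v,d[v,u]).round(3).tolist()) for v in(73,76,80)])
  print("cab top", atdepth(W,u,55,d[55,u]).round(4))
crop(cv2.imread("pics/w1.png"),100,40,460,160,2,"pics/w1c.png")
E
```

```text
[0.5654 0.0797 0.1456]
[0.5703 0.0508 0.1463]
[0.5745 0.0262 0.1464]
[0.5786 0.0014 0.1446]
[ 0.5834 -0.0277  0.1436]
L [array([0.563 , 0.0896, 0.1315]), np.float64(0.0008089303402241626)] [array([0.564 , 0.0878, 0.145 ]), np.float64(0.0027297850370015964)]
R [array([ 0.5829, -0.0308,  0.1499]), np.float64(0.0030903665934272394)] [array([ 0.5834, -0.0303,  0.1469]), np.float64(0.0035667157377152585)]
plate top [(73, [0.61, 0.113, 0.147]), (76, [0.608, 0.112, 0.146]), (80, [0.605, 0.113, 0.144])]
cab top [0.6219 0.1086 0.165 ]
plate top [(73, [0.618, 0.066, 0.146]), (76, [0.616, 0.066, 0.146]), (80, [0.613, 0.066, 0.141])]
cab top [0.6291 0.0653 0.1658]
plate top [(73, [0.626, 0.019, 0.147]), (76, [0.624, 0.019, 0.147]), (80, [0.622, 0.018, 0.136])]
cab top [0.6363 0.0222 0.1666]
plate top [(73, [0.637, -0.043, 0.147]), (76, [0.634, -0.044, 0.148]), (80, [0.634, -0.049, 0.13])]
cab top [ 0.6462 -0.0354  0.1661]
```

View pics/w1c.png

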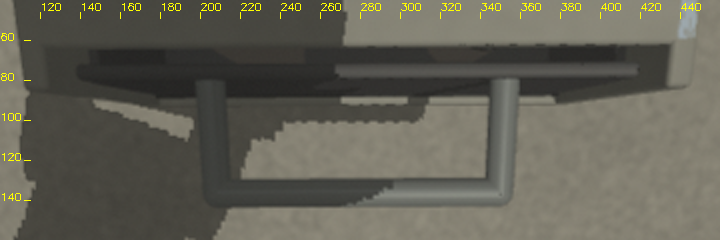

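```bash
python3 - <<'E'
from go import *
plan([.599,.033,.200],[-90,0,-170.5])
plan([.599,.033,.116],[-90,0,-170.5])
E
```

```text
t2.45 tcp [0.5239 0.0186 0.3001] [-8.9910e+01 -4.0000e-02 -1.7048e+02] F [-0.2 -0.8 -0.2] gap0.0001
shift first: [-0.0765  0.1001 -0.002 ]
turn first: [-0.0016  0.0004  0.0007] then shift [-0.0764  0.1001 -0.0018]
t2.45 tcp [0.5239 0.0186 0.3001] [-8.9910e+01 -4.0000e-02 -1.7048e+02] F [-0.2 -0.8 -0.2] gap0.0001
shift first: [-0.0766  0.1841 -0.0021]
turn first: [-0.0016  0.0004  0.0007] then shift [-0.0764  0.1841 -0.0018]
```

```bash
python3 -m crank '[[-0.025,0.025,-0.001,0,0,0,0],[-0.026,0.035,-0.001,0,0,0,0],[-0.025,0.03,0,0,0,0,0],[0,0.01,0,0,0,0,0],[0,0,0,0,0,0,0]]'
python3 - <<'E'
from go import *
import cv2
from h import *
plan([.599,.033,.116],[-90,0,-170.5])
p=env.camera_params("wrist");im,d=env.get_image("wrist");cv2.imwrite("pics/w2.png",im[:,:,::-1]);np.savez("pics/w2.npz",d=d,**p)
E
```

```text
t: 3.08
tcp_pos: [0.5976, 0.0311, 0.2]
ee_rot: [-89.9, -0.1, -170.7]
force: [-0.1, 0.4, 1.5]
finger_gap: -0.0001
t3.08 tcp [0.5976 0.0311 0.2   ] [-8.9930e+01 -1.0000e-01 -1.7067e+02] F [-0.1  0.4  1.5] gap-0.0001
shift first: [-0.0019  0.084  -0.0017]
turn first: [-0.0011 -0.003   0.0018] then shift [-0.0017  0.084  -0.0016]
```

View pics/w2.png

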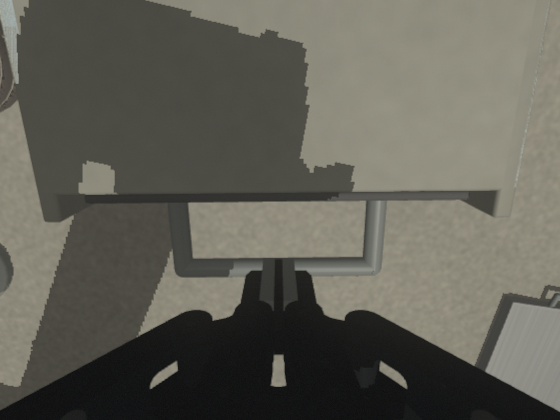

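The bar is now at about row 267, from (178,267) to (377,267), and the plate's top edge is at row 197. I'll triangulate the bar from the two wrist views.

```bash
python3 - <<'E'
from h import *
W=np.load("pics/w1.npz");V=np.load("pics/w2.npz")
print(tri([(W,207,136),(V,181,267)]),tri([(W,352,136),(V,375,267)]))
d=V["d"]
for u in(210,230,320,350): print([(v,atdepth(V,u,v,d[v,u]).round(4).tolist()) for v in(264,267,270)])
print([proj(V,[.599,.033,z]) for z in(.2,.138,.116)])
for u in(210,350): print([(v,atdepth(V,u,v,d[v,u]).round(4).tolist()) for v in(188,195,198,200)])
E
```

```text
(array([0.56438449, 0.08794016, 0.13893642]), np.float64(0.0003887905784450918)) (array([ 0.58499505, -0.03394957,  0.14019141]), np.float64(0.00016177310965266234))
[(264, [0.5714, 0.0697, 0.1428]), (267, [0.5696, 0.0695, 0.1433]), (270, [0.5684, 0.069, 0.145])]
[(264, [0.5731, 0.0574, 0.1421]), (267, [0.5726, 0.057, 0.1453]), (270, [0.5707, 0.0567, 0.1454])]
[(264, [0.5828, 0.0019, 0.1435]), (267, [0.5813, 0.0017, 0.1446]), (270, [0.5795, 0.0014, 0.145])]
[(264, [0.586, -0.0165, 0.1439]), (267, [0.5848, -0.0164, 0.1457]), (270, [0.5828, -0.0169, 0.1457])]
[(np.float64(274.08029941097135), np.float64(275.84954680554443)), (np.float64(274.9943590542211), np.float64(229.37223365600062)), (np.float64(275.209773317999), np.float64(218.41903572365618))]
[(188, [0.626, 0.0713, 0.1659]), (195, [0.6167, 0.0739, 0.1463]), (198, [0.6157, 0.0734, 0.1487]), (200, [0.6141, 0.0734, 0.1474])]
[(188, [0.6378, -0.0003, 0.1661]), (195, [0.6301, -0.0058, 0.1476]), (198, [0.6283, -0.0063, 0.1472]), (200, [0.6269, -0.0067, 0.1464])]
```

```bash
python3 -m crank '[[-0.003,0.015,0,0,0.003,0,0],[0,0.025,0,0,0,0,0],[0,0.025,0,0,0,0,0],[0,0.017,0,0,0,0,0],[0,0,0,0,0,0,0]]'
python3 - <<'E'
from go import *
plan([.599,.033,.116],[-90,0,-170.5])
E
```

```text
t: 3.75
tcp_pos: [0.6006, 0.0324, 0.1172]
ee_rot: [-90.0, -0.1, -170.8]
force: [0.4, 0.1, 0.1]
finger_gap: -0.0001
t3.75 tcp [0.6006 0.0324 0.1172] [-8.9960e+01 -1.3000e-01 -1.7079e+02] F [0.4 0.1 0.1] gap-0.0001
shift first: [ 0.0015  0.0012 -0.0009]
turn first: [-0.0007 -0.0051  0.0023] then shift [ 0.0015  0.0012 -0.0009]
```

```bash
python3 -m crank '[[0.005,0,0,0,0,0,0],[0.003,0,0,0,0,0,0],[0.0026,0.0007,0,0,0,0.025,0],[0.0042,0.0011,0,0,0,0.04,0],[0.0042,0.0011,0,0,0,0.04,0],[0.0042,0.0011,0,0,0,0.04,0],[0.0042,0.0011,0,0,0,0.04,0],[0.0042,0.0011,0,0,0,0.04,0],[0,0,0,0,0,0,0]]'
python3 - <<'E'
from go import *
plan([.599,.033,.116],[-90,0,-170.5])
from h import *
im,d=env.get_image("scene");cv2.imwrite("pics/s3.png",im[:,:,::-1]);crop(im[:,:,::-1].copy(),155,125,300,285,4,"pics/s3c.png")
E
```

```text
t: 4.88
tcp_pos: [0.571, 0.027, 0.1108]
ee_rot: [-89.9, 13.0, -170.8]
force: [-0.0, -1.1, 0.3]
finger_gap: 0.0
t4.88 tcp [0.571  0.027  0.1108] [ -89.87   12.99 -170.79] F [-0.  -1.1  0.3] gap0.0000
shift first: [-0.029   0.0014 -0.0014]
turn first: [-0.0028 -0.0052 -0.2267] then shift [-0.0286 -0.0052 -0.0013]
```

View pics/s3.png

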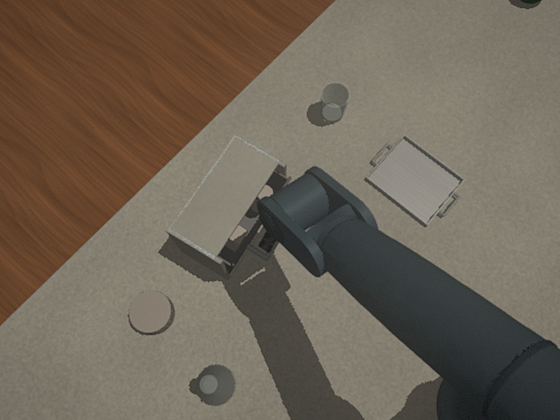

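The arm now covers the handle in this view. The bin has opened, and white objects show inside at about (265,195) and (240,237). I'll keep pulling.

```bash
python3 -m crank '[[0.0042,0.0011,0,0,0,0.04,0],[0.0042,0.0011,0,0,0,0.04,0],[0.0042,0.0011,0,0,0,0.04,0],[0.0042,0.0011,0,0,0,0.04,0],[0.0042,0.0011,0,0,0,0.04,0],[0.0042,0.0011,0,0,0,0.04,0],[0.0042,0.0011,0,0,0,0.04,0],[0.0042,0.0011,0,0,0,0.04,0],[0.0032,0.0008,0,0,0,0.03,0],[0.0022,0.0006,0,0,0,0.02,0],[0,0,0,0,0,0,0]]'
python3 - <<'E'
from go import *
plan([.599,.033,.116],[-90,0,-170.5])
from h import *
for n in("scene","wrist"):
    im,d=env.get_image(n);cv2.imwrite(f"pics/{n}4.png",im[:,:,::-1])
print(env.observe()["joints"])
E
```

```text
t: 6.3
tcp_pos: [0.5394, 0.0222, 0.0858]
ee_rot: [-89.9, 34.0, -170.7]
force: [-0.5, -0.3, -0.1]
finger_gap: 0.0004
t6.30 tcp [0.5394 0.0222 0.0858] [ -89.94   34.05 -170.75] F [-0.5 -0.3 -0.1] gap0.0004
shift first: [-0.0671  0.0089 -0.0011]
turn first: [-0.0024 -0.0045 -0.5942] then shift [-0.0606 -0.0302 -0.0008]
[-16.43990479  -4.26131313 131.31902241  34.12413508  25.53066712
  36.80223805]
```

View pics/scene4.png

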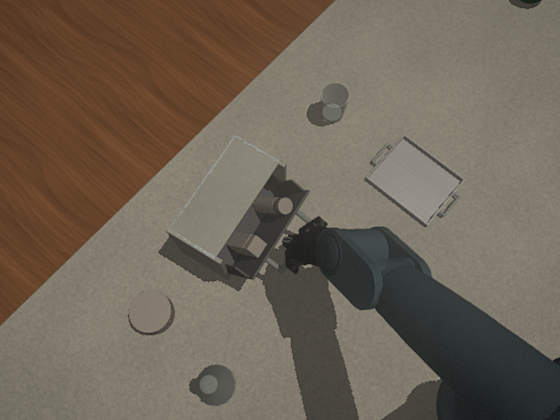

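View pics/wrist4.png

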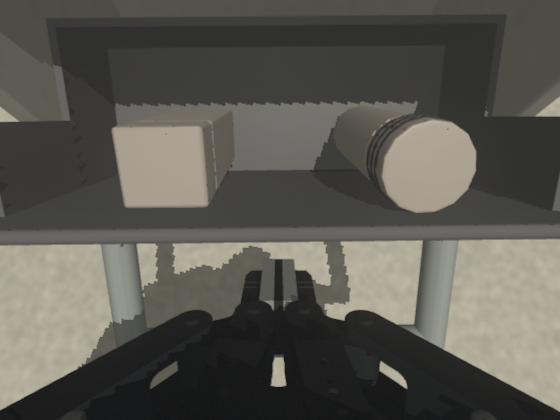

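The bin is tilted well forward. The wrist view shows the round canister on the right, with its lid centred near (428,165). The square slide box is on the left, with its top at about (167,165), and the plate's rim is at row 235. Next I'll measure the lid, the box and the plate edge.

```bash
python3 - <<'E'
from go import *
from h import *
p=env.camera_params("wrist");im,d=env.get_image("wrist");np.savez("pics/w4.npz",d=d,im=im,**p)
us=np.array([405,420,435,450]);
P=[atdepth(p,u,v,d[v,u]) for u in range(395,462,3) for v in range(135,195,3)]
P=np.array(P);c=P.mean(0);n=np.linalg.svd(P-c)[2][2];print("lid",c.round(4),n.round(3),"tilt",np.degrees(np.arctan2(-n[0]*np.sign(n[2]),abs(n[2]))))
Q=np.array([atdepth(p,u,v,d[v,u]) for u in range(130,205,3) for v in range(140,195,3)])
c=Q.mean(0);n=np.linalg.svd(Q-c)[2][2];print("box",c.round(4),n.round(3))
# plate inner face between objects
Q=np.array([atdepth(p,u,v,d[v,u]) for u in range(250,330,4) for v in range(180,222,3)])
c=Q.mean(0);n=np.linalg.svd(Q-c)[2][2];print("plate inner?",c.round(4),n.round(3),np.ptp((Q-c)@n))
print("edge",[atdepth(p,u,235,d[235,u]).round(4) for u in(80,200,300,360,500)])
print("bin floor/back",[atdepth(p,280,v,d[v,280]).round(4).tolist() for v in (40,70,100,130,150,165,175)])
E
```

```text
lid [ 0.5858 -0.0261  0.1289] [-0.587 -0.104  0.803] tilt 36.15336730509886
box [0.5729 0.0726 0.1187] [-0.907 -0.189 -0.376]
plate inner? [0.5779 0.0236 0.0912] [-0.858 -0.148 -0.492] 0.030972756768237235
edge [array([0.5395, 0.0909, 0.1292]), array([0.5464, 0.0507, 0.1277]), array([0.5519, 0.0165, 0.1282]), array([ 0.5554, -0.0042,  0.1275]), array([ 0.5634, -0.0526,  0.1272])]
bin floor/back [[0.6775, 0.0434, 0.0803], [0.6762, 0.043, 0.0563], [0.6613, 0.0405, 0.0455], [0.6453, 0.0379, 0.0348], [0.6339, 0.036, 0.0278], [0.6253, 0.0345, 0.0224], [0.6129, 0.0326, 0.034]]
```

```bash
python3 -m crank '[[-0.003,-0.003,0,0,0,0,0],[0,-0.012,0,0,0,0,0],[0,-0.012,0,0,0,0,0],[0,0,0,0,0,0,0]]'
python3 - <<'E'
from go import *
plan([.5667,-.0293,.158],[-90,33.5,-170.5])
print(env.observe()["joints"])
E
```

```text
t: 6.95
tcp_pos: [0.5276, 0.02, 0.1111]
ee_rot: [-89.8, 34.2, -170.7]
force: [0.4, -1.0, 0.5]
finger_gap: 0.0
t6.95 tcp [0.5276 0.02   0.1111] [ -89.83   34.2  -170.7 ] F [ 0.4 -1.   0.5] gap0.0000
shift first: [-0.0517 -0.0214  0.055 ]
turn first: [-0.0048 -0.0029 -0.0122] then shift [-0.0513 -0.0223  0.0551]
[-17.28873638  -9.69892141 132.78497851  30.79028202  29.10730454
  40.02233262]
```

```bash
python3 -m crank '[[0,-0.015,0,0,0,0,0],[0,-0.017,0,0,0,-0.012,0.7],[-0.012,0,0.018,0,0,0,0.7],[-0.02,0,0.02,0,0,0,0.7],[-0.0195,0.005,0.017,0,0,0,0.7],[0,0.005,0,0,0,0,0.7],[0,0,0,0,0,0,0.7]]'
python3 - <<'E'
from go import *
from h import *
plan([.5667,-.0293,.158],[-90,33.5,-170.5])
p=env.camera_params("wrist");im,d=env.get_image("wrist");np.savez("pics/w5.npz",d=d,im=im,**p);cv2.imwrite("pics/w5.png",im[:,:,::-1])
im,d=env.get_image("scene");crop(im[:,:,::-1].copy(),155,125,345,285,4,"pics/s5.png")
print(env.observe()["joints"])
E
```

```text
t: 7.82
tcp_pos: [0.5653, -0.0288, 0.1548]
ee_rot: [-90.0, 33.3, -170.8]
force: [0.0, -0.3, 0.0]
finger_gap: 0.0598
t7.83 tcp [ 0.5653 -0.0288  0.1548] [ -90.01   33.26 -170.78] F [ 0.  -0.3  0. ] gap0.0598
shift first: [-0.0029 -0.002   0.0007]
turn first: [-0.0025 -0.0041  0.0042] then shift [-0.0029 -0.002   0.0007]
[-21.96085924  -8.01815066 125.53441952  28.46401897  36.61107597
  39.62063725]
```

View pics/w5.png

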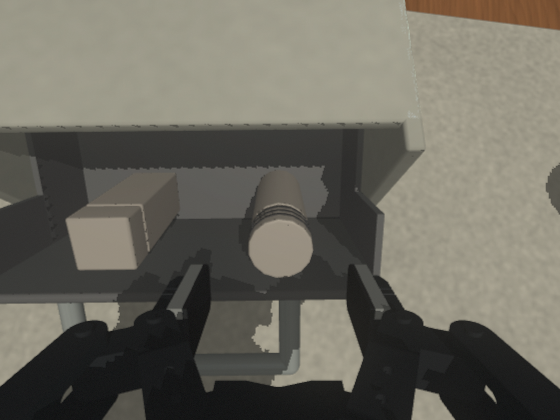

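View pics/s5.png

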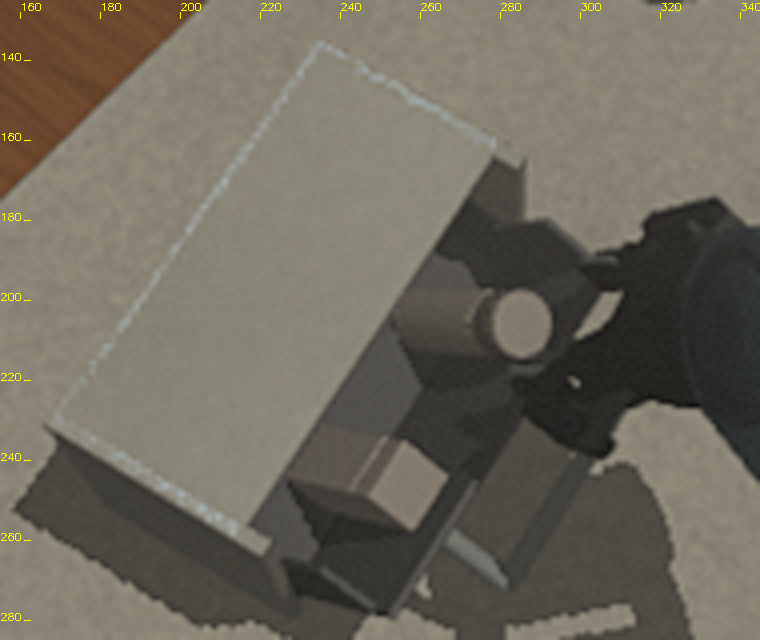

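In w5 the lid is centred at (280,247), between the open fingers at about (188,310) and (368,310), and the box top is at (104,240). In the enlarged scene crop the lid is centred at about (283,206).

```bash
python3 - <<'E'
from go import *
from h import *
W=np.load("pics/w5.npz");V=np.load("pics/w4.npz");S=env.camera_params("scene")
for o in([(W,280,247),(V,428,164.5)],[(W,280,247),(S,283,206)],[(W,280,247),(V,428,164.5),(S,283,206)]):print(tri(o))
d=W["d"]
P=np.array([atdepth(W,u,v,d[v,u]) for u in range(256,305,3) for v in range(228,268,3)])
c=P.mean(0);n=np.linalg.svd(P-c)[2][2];n*=np.sign(n[2]);print("lid",c.round(4),n.round(3))
print(atdepth(W,280,247,d[247,280]))
v0=296;print("edge",[atdepth(W,u,v,d[v,u]).round(4).tolist() for u in(60,240,320) for v in(296,)])
lid=np.array([.5855,-.0260,.1275]);th=np.radians(33.5);
a=np.array([-np.sin(th)*.9863,-np.sin(th)*.165,np.cos(th)])
plan(lid-.041*a,[-90,33.5,-170.5])
E
```

```text
(array([ 0.58597149, -0.02663137,  0.12774296]), np.float64(0.0002006496695383452))
(array([ 0.59077232, -0.02606695,  0.11146368]), np.float64(0.0019031898557369967))
(array([ 0.58815083, -0.02574331,  0.12377902]), np.float64(0.003481712931485561))
lid [ 0.5851 -0.0268  0.1292] [0.988 0.154 0.025]
[ 0.58551053 -0.02679909  0.12936474]
edge [[0.5419, 0.0822, 0.128], [0.5569, -0.0103, 0.1282], [0.5636, -0.0515, 0.1272]]
t7.92 tcp [ 0.565  -0.0285  0.1552] [ -89.98   33.3  -170.74] F [0.5 0.9 0.2] gap0.0596
shift first: [-0.0021  0.0755  0.0007]
turn first: [-0.0027 -0.0035  0.0035] then shift [-0.0019  0.0755  0.0009]
```

```bash
python3 -m crank '[[-0.0022,0.012,0.001,0,0,0,0.7],[0,0.018,0,0,0,0,0.7],[0,0.018,0,0,0,0,0.7],[0,0.015,0,0,0,0,0.7],[0,0.0125,0,0,0,0,0.7],[0,0,0,0,0,0,0.7]]'
python3 - <<'E'
from go import *
from h import *
lid=np.array([.5857,-.0266,.128]);th=np.radians(33.5);
a=np.array([-np.sin(th)*.9863,-np.sin(th)*.165,np.cos(th)])
plan(lid-.041*a,[-90,33.5,-170.5])
im,d=env.get_image("wrist");cv2.imwrite("pics/w6.png",im[:,:,::-1])
E
```

```text
t: 8.68
tcp_pos: [0.6085, -0.0228, 0.0937]
ee_rot: [-90.0, 33.3, -170.7]
force: [1.0, -0.2, 0.5]
finger_gap: 0.0595
t8.68 tcp [ 0.6085 -0.0228  0.0937] [ -89.96   33.32 -170.73] F [ 1.  -0.2  0.5] gap0.0595
shift first: [ 0.0003 -0.0003  0.    ]
turn first: [-0.0029 -0.0034  0.0032] then shift [ 0.0003 -0.0003  0.    ]
```

View pics/w6.png

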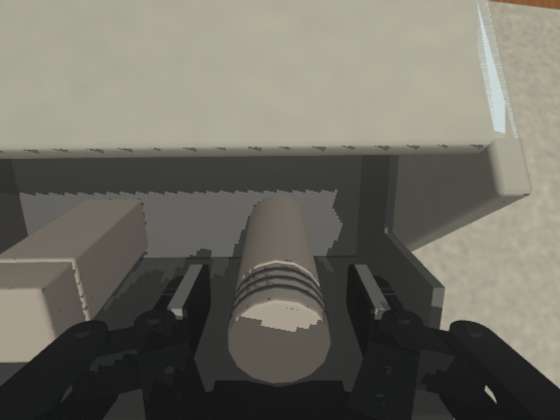

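The fingers at about (190,290) and (368,290) straddle the canister at (280,330), clear of the wall and the box. I'll close now.

```bash
python3 -m crank '[[0,0,0,0,0,0,0.4],[0,0,0,0,0,0,0.3],[0,0,0,0,0,0,0.2],[0,0,0,0,0,0,0.2],[0,0,0,0,0,0,0.2]]' 40
python3 -m crank '[[0,-0.004,0,0,0,0,0.2],[0,-0.01,0,0,0,0,0.2],[0,-0.015,0,0,0,0,0.2],[0,0,0,0,0,0,0.2]]'
python3 - <<'E'
from go import *
from h import *
plan([0,0,0])
im,d=env.get_image("wrist");cv2.imwrite("pics/w7.png",im[:,:,::-1])
E
```

```text
t: 9.35
tcp_pos: [0.6093, -0.0234, 0.0955]
ee_rot: [-89.9, 33.5, -170.7]
force: [-4.7, 2.3, 6.5]
finger_gap: 0.0356
t: 9.85
tcp_pos: [0.5931, -0.026, 0.1198]
ee_rot: [-89.8, 33.5, -170.7]
force: [0.3, -0.3, -2.5]
finger_gap: 0.035
t9.85 tcp [ 0.5931 -0.026   0.1198] [ -89.84   33.46 -170.71] F [ 0.3 -0.3 -2.5] gap0.0350
shift first: [ 0.5508 -0.2208 -0.1208]
```

View pics/w7.png

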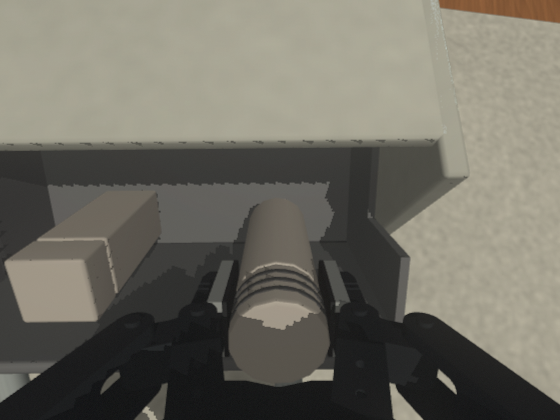

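The canister is held (gap 35 mm, about 2.5 N of weight) and the box is still in place. I'll continue along its axis.

```bash
python3 -m crank '[[-0.003,-0.015,0,0,0,0,0.2],[0,-0.02,0,0,0,0,0.2],[0,-0.02,0,0,0,0,0.2],[0,-0.02,0,0,0,0,0.2],[0,-0.01,0,0,0,0,0.2],[0,0,0,0,0,0,0.2]]'
python3 - <<'E'
from go import *
from h import *
plan([0.53,-.036,.22])
print(env.observe()["joints"])
im,d=env.get_image("scene");crop(im[:,:,::-1].copy(),155,125,345,285,4,"pics/s8.png")
E
```

```text
t: 10.65
tcp_pos: [0.5496, -0.0329, 0.1918]
ee_rot: [-89.9, 33.4, -170.7]
force: [0.3, 0.4, -2.6]
finger_gap: 0.0351
t10.65 tcp [ 0.5496 -0.0329  0.1918] [ -89.87   33.44 -170.73] F [ 0.3  0.4 -2.6] gap0.0351
shift first: [ 0.001  -0.0345 -0.    ]
[-23.35681209 -14.05656232 126.32852099  26.35772084  41.68131892
  41.59580307]
```

View pics/s8.png

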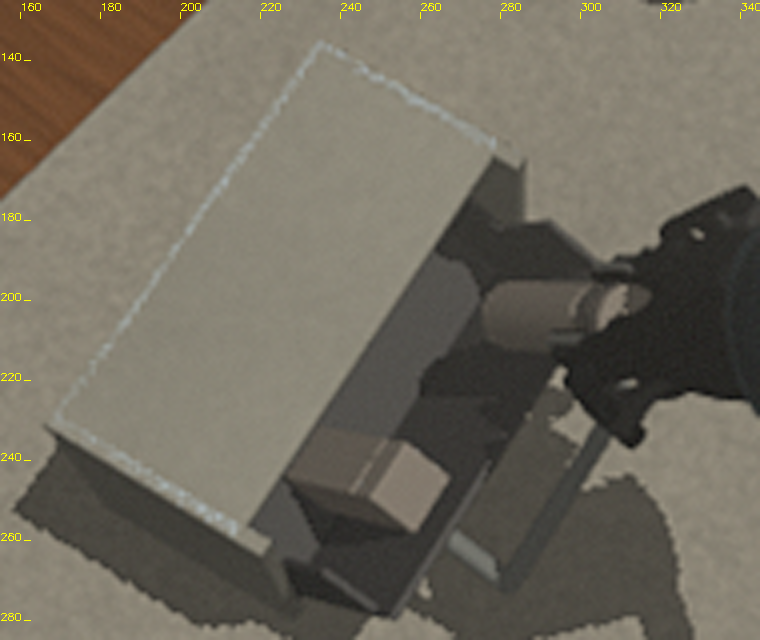

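The canister's bottom (near (280,205)) is almost past the plate's edge, and the box is undisturbed at (250,245). I'll raise it more, then turn it upright.

```bash
python3 -m crank '[[0,-0.025,0,0,0,0,0.2],[0,-0.03,0,0,0,0,0.2],[0,-0.02,0.01,0,0,-0.1,0.2],[0,0,0.02,0,0,-0.15,0.2],[0,0,0.02,0,0,-0.15,0.2],[0,0,0.02,0,0,-0.15,0.2],[0,0,0.02,0,0,-0.033,0.2],[0,0,0,0,0,0,0.2]]'
python3 - <<'E'
from go import *
from h import *
plan([0.424,-.305,.13],[-90,0,-170.5])
print(env.observe()["joints"])
p=env.camera_params("wrist");im,d=env.get_image("wrist");cv2.imwrite("pics/w9.png",im[:,:,::-1])
E
```

```text
t: 11.7
tcp_pos: [0.5238, -0.1287, 0.2528]
ee_rot: [-90.0, -0.1, -170.8]
force: [-0.0, 0.2, -2.3]
finger_gap: 0.0352
t11.70 tcp [ 0.5238 -0.1287  0.2528] [-9.0010e+01 -6.0000e-02 -1.7083e+02] F [-0.   0.2 -2.3] gap0.0352
shift first: [0.1265 0.123  0.1582]
turn first: [ 0.0001 -0.0058  0.001 ] then shift [0.1276 0.1228 0.1574]
[-2.58379229e+01 -1.88295543e+00  1.04202207e+02 -2.94193390e-02
  7.77331774e+01  5.50006134e+01]
```

View pics/w9.png

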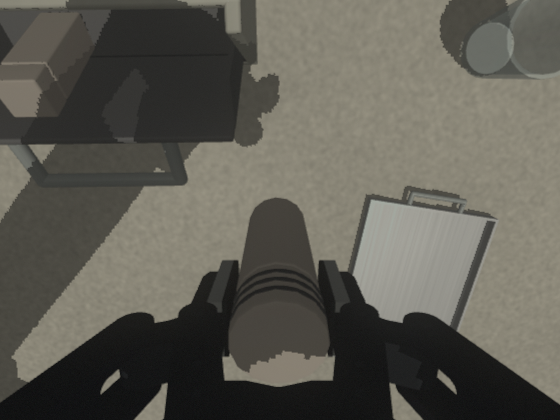

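The canister hangs upright in the grip. The tray is at about (425,260) in the wrist view, the beaker at upper right near (500,45), and the box is still in the open bin at upper left. I'll move over the tray.

```bash
python3 -m crank '[[0.013,0,0.016,0,0,0,0.2],[0.0225,0,0.028,0,0,0,0.2],[0.0225,0,0.028,0,0,0,0.2],[0.0225,0,0.028,0,0,0,0.2],[0.0225,0.02,0.028,0,0,0,0.2],[0.0165,0.03,0.022,0,0,0,0.2],[0.007,0.04,0.008,0,0,0,0.2],[0,0.03,0,0,0,0,0.2],[0,0,0,0,0,0,0.2]]'
python3 - <<'E'
from go import *
from h import *
plan([0.424,-.305,.077],[-90,0,-170.5])
im,d=env.get_image("top");cv2.imwrite("pics/t10.png",im[:,:,::-1]);crop(im[:,:,::-1].copy(),200,120,440,320,3,"pics/t10c.png")
im,d=env.get_image("scene");crop(im[:,:,::-1].copy(),330,110,480,240,5,"pics/s10.png")
im,d=env.get_image("wrist");cv2.imwrite("pics/w10.png",im[:,:,::-1])
E
```

```text
t: 12.88
tcp_pos: [0.422, -0.3023, 0.1317]
ee_rot: [-90.2, -0.2, -170.8]
force: [0.3, 0.2, -3.2]
finger_gap: 0.0351
t12.88 tcp [ 0.422  -0.3023  0.1317] [-9.0230e+01 -1.6000e-01 -1.7079e+02] F [ 0.3  0.2 -3.2] gap0.0351
shift first: [-0.0017  0.0547  0.0032]
turn first: [ 0.0041 -0.005   0.0028] then shift [-0.0015  0.0547  0.003 ]
```

View pics/s10.png

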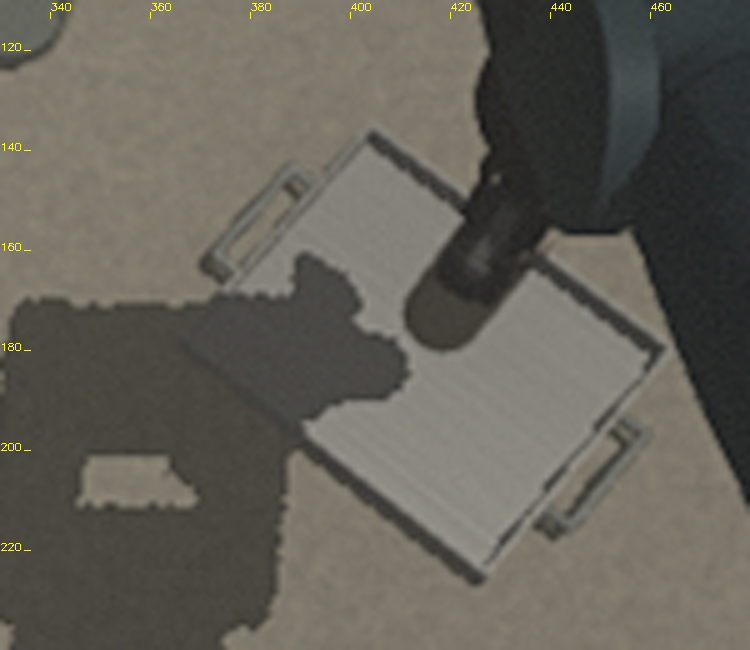

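View pics/w10.png

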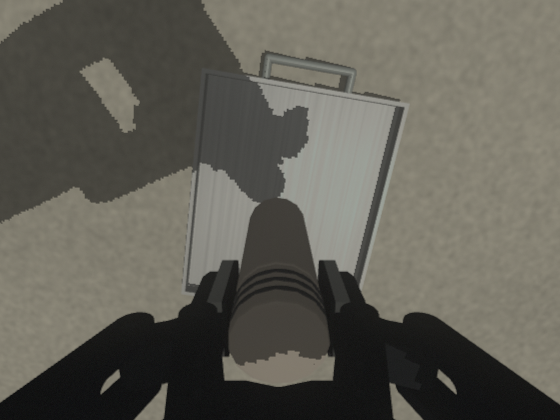

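The canister hangs over the tray floor near its middle, with its bottom at about (418,178) in the scene view and (277,205) in the wrist view. I'll lower it, ending in small steps.

```bash
python3 -m crank '[[0,0.01,0,0.004,0,0.002,0.2],[0,0.015,0.002,0,0,0,0.2],[0,0.012,0,0,0,0,0.2],[0,0.007,0,0,0,0,0.2],[0,0.003,0,0,0,0,0.2],[0,0.002,0,0,0,0,0.2],[0,0,0,0,0,0,0.2]]'
python3 -m crank '[[0,0.0015,0,0,0,0,0.2],[0,0,0,0,0,0,0.2]]'
```

```text
t: 13.9
tcp_pos: [0.4242, -0.3069, 0.0857]
ee_rot: [-89.7, 0.1, -170.8]
force: [0.6, -0.4, -2.2]
finger_gap: 0.0352
t: 14.15
tcp_pos: [0.4241, -0.3068, 0.0841]
ee_rot: [-89.7, 0.1, -170.8]
force: [0.8, 0.7, -2.0]
finger_gap: 0.0352
```

```bash
python3 -m crank '[[0,0.0015,0,0,0,0,0.2],[0,0.001,0,0,0,0,0.2],[0,0,0,0,0,0,0.2]]'
python3 -m crank '[[0,0.001,0,0,0,0,0.2],[0,0.001,0,0,0,0,0.2],[0,0,0,0,0,0,0.2]]'
python3 -m crank '[[0,0.001,0,0,0,0,0.2],[0,0,0,0,0,0,0.2]]'
python3 - <<'E'
from go import *
from h import *
im,d=env.get_image("scene");crop(im[:,:,::-1].copy(),330,110,480,240,5,"pics/s11.png")
E
```

```text
t: 14.52
tcp_pos: [0.424, -0.3067, 0.0814]
ee_rot: [-89.7, 0.1, -170.8]
force: [0.2, 0.5, -1.5]
finger_gap: 0.0353
t: 14.9
tcp_pos: [0.424, -0.3067, 0.0794]
ee_rot: [-89.7, 0.1, -170.8]
force: [-0.6, -0.3, -2.9]
finger_gap: 0.035
t: 15.15
tcp_pos: [0.424, -0.3068, 0.0785]
ee_rot: [-89.7, 0.1, -170.8]
force: [-0.3, -0.1, -2.2]
finger_gap: 0.0351
```

View pics/s11.png

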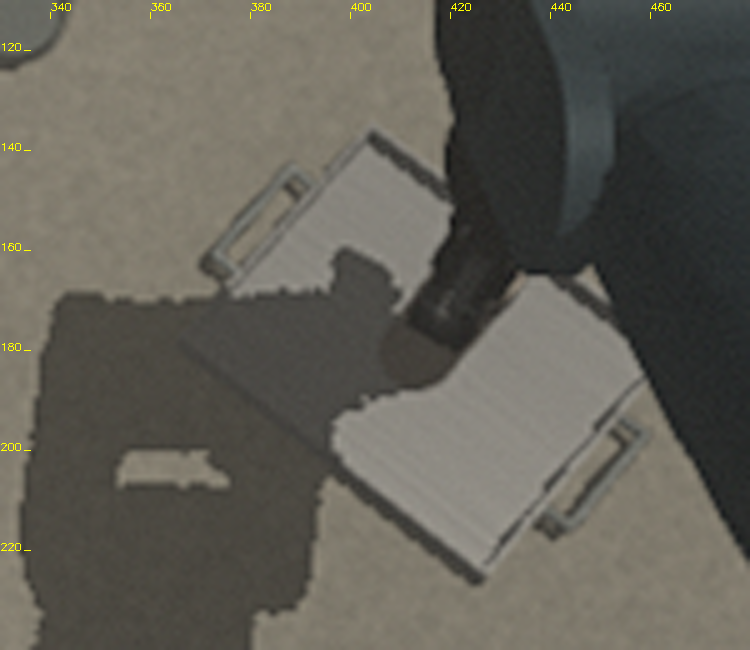

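The canister's bottom is at about (413,185) in the scene view, just above the floor. I'll carry on in 1 mm steps.

```bash
for i in 1 ; do python3 -m crank '[[0,0.001,0,0,0,0,0.2],[0,0,0,0,0,0,0.2]]'; done
python3 -m crank '[[0,0.001,0,0,0,0,0.2],[0,0,0,0,0,0,0.2]]'
python3 -m crank '[[0,0.001,0,0,0,0,0.2],[0,0,0,0,0,0,0.2]]'
```

```text
t: 15.45
tcp_pos: [0.4244, -0.3069, 0.0782]
ee_rot: [-89.7, 0.1, -170.8]
force: [-0.5, 1.9, 3.6]
finger_gap: 0.0354
t: 15.7
tcp_pos: [0.4248, -0.3071, 0.0781]
ee_rot: [-89.7, 0.2, -170.8]
force: [-1.5, 3.6, 8.7]
finger_gap: 0.0347
t: 15.95
tcp_pos: [0.4252, -0.3071, 0.078]
ee_rot: [-89.7, 0.2, -170.8]
force: [-1.7, 6.5, 14.8]
finger_gap: 0.0349
```

It's in contact. I'll back off the excess pressing and release.

```bash
python3 -m crank '[[0,-0.0025,0,0,0,0,0.2],[0,0,0,0,0,0,0.2]]'
python3 -m crank '[[0,0,0,0,0,0,0.5],[0,0,0,0,0,0,0.7],[0,0,0,0,0,0,0.8],[0,0,0,0,0,0,0.8]]'
python3 - <<'E'
from go import *
from h import *
im,d=env.get_image("wrist");cv2.imwrite("pics/w12.png",im[:,:,::-1])
im,d=env.get_image("scene");crop(im[:,:,::-1].copy(),330,110,480,240,5,"pics/s12.png")
E
```

```text
t: 16.2
tcp_pos: [0.4243, -0.307, 0.0782]
ee_rot: [-89.6, 0.2, -170.8]
force: [0.7, -0.2, 0.9]
finger_gap: 0.0346
t: 16.7
tcp_pos: [0.4241, -0.3068, 0.078]
ee_rot: [-89.7, 0.1, -170.8]
force: [0.4, -0.6, -0.7]
finger_gap: 0.0682
```

View pics/w12.png

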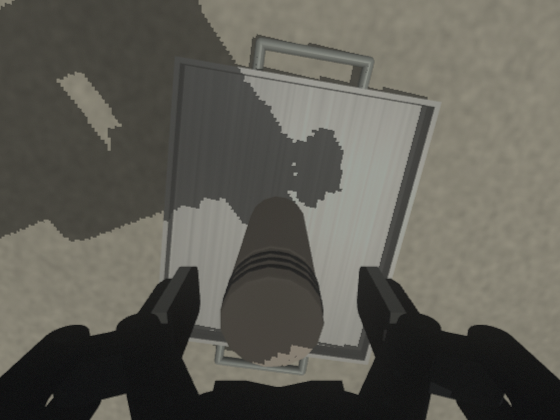

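View pics/s12.png

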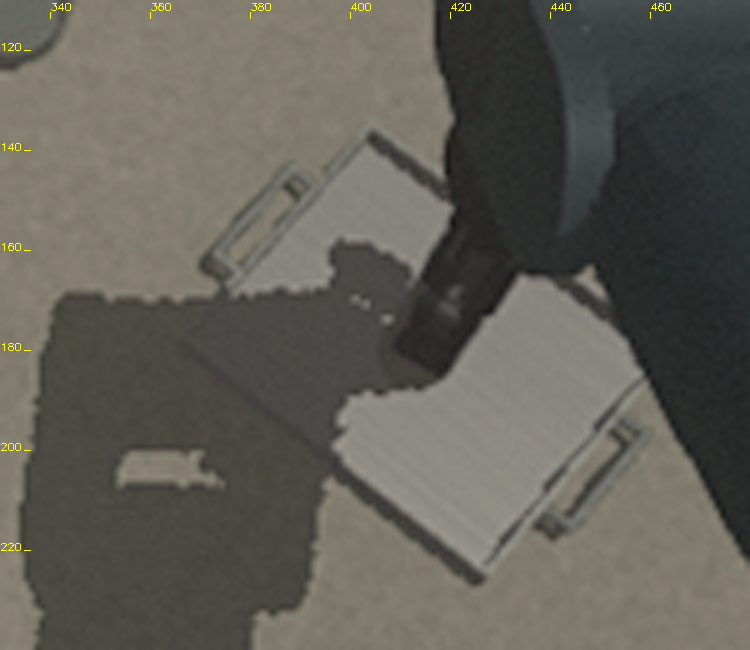

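The canister stands upright in the tray, with its lid near (271,310) between the open fingers. I'll raise straight up and head back.

```bash
python3 -m crank '[[0,-0.01,0,0,0,0,0.8],[0,-0.02,0,0,0,0,0.8],[0,-0.04,0,0,0,0,0.8],[0,-0.05,0,0,0,0,0.8],[0,-0.03,0,0,0,0,0.5],[0,0,0,0,0,0,0]]'
python3 - <<'E'
from go import *
from h import *
im,d=env.get_image("wrist");cv2.imwrite("pics/w13.png",im[:,:,::-1])
plan([0.49,.014,.22],[-90,33.2,-170.5])
E
```

```text
t: 17.55
tcp_pos: [0.4249, -0.3073, 0.2318]
ee_rot: [-89.3, 0.3, -170.8]
force: [0.5, 0.5, -0.9]
finger_gap: 0.0327
t17.60 tcp [ 0.424  -0.3064  0.2293] [ -89.56    0.2  -170.78] F [ 0.1 -0.1  0. ] gap0.0250
shift first: [-0.1164  0.0073 -0.3058]
turn first: [-0.009  -0.0026  0.5759] then shift [-0.0936  0.0724 -0.3051]
```

View pics/w13.png

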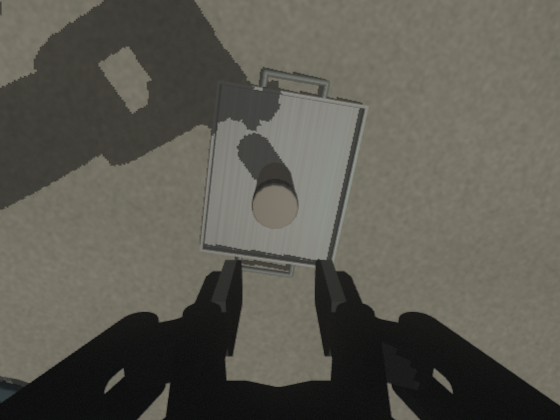

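The canister stands upright in the tray at (275,205), well inside the rim. I'll go back in front of the bin.

```bash
python3 -m crank '[[-0.008,0,-0.02,-0.009,0,0,0],[-0.016,0,-0.04,0,0,0,0],[-0.016,0,-0.045,0,0,0,0],[-0.016,0,-0.045,0,0,0,0],[-0.016,0,-0.045,0,0,0,0],[-0.016,0,-0.045,0,0,0,0],[-0.016,0,-0.045,0,0,0,0],[-0.013,0,-0.021,0,0,0.1,0],[0,0,0,0,0,0.16,0],[0,0,0,0,0,0.16,0],[0,0,0,0,0,0.156,0],[0,0,0,0,0,0,0]]'
python3 - <<'E'
from go import *
from h import *
p=env.camera_params("wrist");im,d=env.get_image("wrist");cv2.imwrite("pics/w14.png",im[:,:,::-1]);np.savez("pics/w14.npz",d=d,**p)
plan([0.509,.017,.1475],[-90,33.2,-170.5])
print(env.observe()["joints"])
E
```

```text
t: 19.1
tcp_pos: [0.4871, 0.0161, 0.2252]
ee_rot: [-90.5, 32.8, -171.1]
force: [0.6, -0.8, 0.2]
finger_gap: 0.0
t19.15 tcp [0.4887 0.0156 0.2273] [ -90.38   32.87 -171.  ] F [-0.3  0.3  1.3] gap-0.0000
shift first: [0.0263 0.078  0.0023]
turn first: [ 0.0019 -0.0074  0.0057] then shift [0.0268 0.0779 0.0019]
[-19.85922001 -28.75405507 132.63612256  20.87758185  48.71319556
  50.9933663 ]
```

View pics/w14.png

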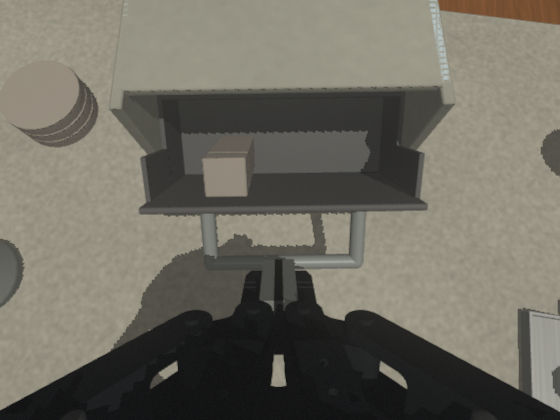

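The bar is at row 262, from (210,262) to (358,262). The plate's top edge is at row 207, and the box is still inside at (228,170). I'll compute the gap in the tool frame.

```bash
python3 - <<'E'
from go import *
from h import *
W=np.load("pics/w14.npz");d=W["d"];o=env.observe();Rc=R.from_euler("xyz",o["ee_rot"],degrees=True)
B=np.array([atdepth(W,u,v,d[v,u]) for u in (225,240,320,335,350) for v in (261,262,263)]);E=np.array([atdepth(W,u,v,d[v,u]) for u in(180,240,300,330,390) for v in(207,208)])
print("bar pts",B.mean(0).round(4),"edge",E.mean(0).round(4), E.std(0))
print("rel tool bar",Rc.inv().apply(B-o["tcp_pos"]).mean(0).round(4),"edge",Rc.inv().apply(E-o["tcp_pos"]).mean(0).round(4))
h=np.array([.620,.0355,.012]);n=np.array([.9863,.165,0])
for P in(B.mean(0),E.mean(0)): print("rel hinge",((P-h)@n).round(4),(P-h)[2].round(4))
b=B.mean(0)-np.array([0,0,0]);
E
```

```text
bar pts [0.5143 0.008  0.0999] edge [0.5512 0.0192 0.1273] [0.00884427 0.05514373 0.0005893 ]
rel tool bar [0.0489 0.1201 0.0123] edge [0.002  0.1177 0.0069]
rel hinge -0.1088 0.0879
rel hinge -0.0705 0.1153
```

```bash
python3 -m crank '[[0.0125,0.02,0,0.002,-0.006,0.011,0],[0.0127,0.03,0.003,0,0,0,0],[0,0.03,0,0,0,0,0],[0,0.01,0,0,0,0,0],[0,0,0,0,0,0,0]]'
python3 - <<'E'
from go import *
from h import *
p=env.camera_params("wrist");im,d=env.get_image("wrist");cv2.imwrite("pics/w15.png",im[:,:,::-1]);np.savez("pics/w15.npz",d=d,**p)
o=env.observe();Rc=R.from_euler("xyz",o["ee_rot"],degrees=True)
plan([0.5472,.0233,.089],[-90,33.5,-170.5])
print(o["joints"].round(1))
E
```

```text
t: 19.77
tcp_pos: [0.5196, 0.0169, 0.1403]
ee_rot: [-90.0, 33.7, -170.5]
force: [-0.5, 0.9, 0.3]
finger_gap: 0.0
t19.82 tcp [0.5197 0.0167 0.1411] [ -89.91   33.75 -170.46] F [-0.7  0.1  1. ] gap-0.0004
shift first: [ 0.0054  0.059  -0.002 ]
turn first: [-0.0013  0.0006 -0.0044] then shift [ 0.0052  0.059  -0.002 ]
[-18.2 -14.7 132.9  27.2  34.2  43.4]
```

View pics/w15.png

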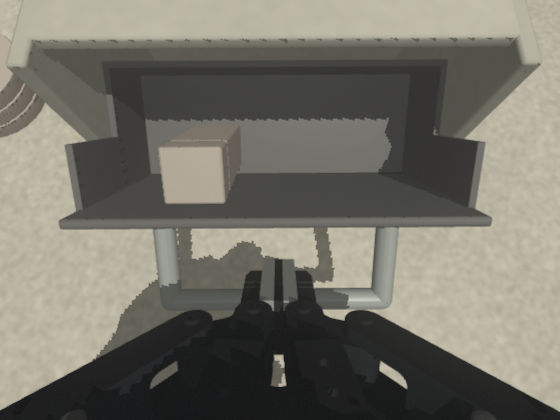

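```bash
python3 - <<'E'
from go import *
from h import *
W=np.load("pics/w15.npz");d=W["d"];o=env.observe();Rc=R.from_euler("xyz",o["ee_rot"],degrees=True)
f=lambda u,v:Rc.inv().apply(atdepth(W,u,v,d[v,u])-o["tcp_pos"]).round(4).tolist()
for u in(190,220,355,375): print("bar",[f(u,v) for v in(294,298,302)])
for u in(120,280,420): print("edge",[f(u,v) for v in(220,223,226)])
print("tip?",[f(u,262) for u in(270,288)])
print(tri([(W,170,298),(np.load("pics/w14.npz"),210,262)]),tri([(W,386,298),(np.load("pics/w14.npz"),358,262)]))
E
```

```text
bar [[0.0257, 0.0325, -0.0494], [0.0279, 0.032, -0.0494], [0.0298, 0.0309, -0.0493]]
bar [[0.0262, 0.0333, -0.0327], [0.0271, 0.0307, -0.0324], [0.0294, 0.0302, -0.0324]]
bar [[0.0257, 0.0326, 0.043], [0.0276, 0.0314, 0.0429], [0.0302, 0.0316, 0.0431]]
bar [[0.0258, 0.0328, 0.0543], [0.0268, 0.0302, 0.0537], [0.0294, 0.0302, 0.0539]]
edge [[-0.0186, 0.0304, -0.0818], [-0.0178, 0.0278, -0.0808], [-0.0162, 0.0278, -0.081]]
edge [[-0.0192, 0.0287, 0.0009], [-0.0175, 0.029, 0.0009], [-0.0161, 0.0283, 0.0009]]
edge [[-0.0188, 0.0299, 0.0731], [-0.0172, 0.0297, 0.0732], [-0.0157, 0.0294, 0.0733]]
tip? [[-0.0121, -0.0065, -0.0035], [-0.0125, -0.0072, 0.0041]]
(array([0.50427507, 0.07741325, 0.09242941]), np.float64(0.00010282104750651845)) (array([ 0.52449117, -0.04541664,  0.09199114]), np.float64(0.0006628263201302673))
```

```bash
python3 -m crank '[[0.003,0.01,0,0,0,-0.004,0],[0,0.018,0,0,0,0,0],[0,0.018,0,0,0,0,0],[0,0.01,0,0,0,0,0],[0,0,0,0,0,0,0]]'
python3 - <<'E'
from go import *
plan([0.5472,.0233,.089],[-90,33.5,-170.5])
h=np.array([.620,.0355,.012]);n=np.array([.9863,.165,0])
print((env.observe()["tcp_pos"]-h)@n)
E
```

```text
t: 20.45
tcp_pos: [0.5471, 0.0212, 0.0917]
ee_rot: [-89.9, 33.5, -170.5]
force: [0.7, 0.5, -1.2]
finger_gap: 0.0
t20.45 tcp [0.5471 0.0212 0.0917] [ -89.93   33.48 -170.52] F [ 0.7  0.5 -1.2] gap0.0000
shift first: [ 0.0011  0.0025 -0.0021]
turn first: [-0.0014 -0.0002  0.0004] then shift [ 0.0011  0.0025 -0.0021]
-0.0743066815766476
```

The fingers are in the gap with no contact force. I'll swing the bin shut along the arc with the fingers guiding the plate.

```bash
python3 -m crank '[[-0.005,0,0,0,0,0,0],[-0.003,0,0,0,0,0,0],[-0.0027,-0.0003,0,0,0,-0.025,0],[-0.0043,-0.0005,0,0,0,-0.04,0],[-0.0043,-0.0005,0,0,0,-0.04,0],[-0.0043,-0.0005,0,0,0,-0.04,0],[-0.0043,-0.0005,0,0,0,-0.04,0],[-0.0043,-0.0005,0,0,0,-0.04,0],[-0.0043,-0.0005,0,0,0,-0.04,0],[0,0,0,0,0,0,0]]'
python3 - <<'E'
from go import *
from h import *
plan([0.6095,.034,.119],[-90,0,-170.5])
im,d=env.get_image("wrist");cv2.imwrite("pics/w16.png",im[:,:,::-1])
E
```

```text
t: 21.7
tcp_pos: [0.5781, 0.0262, 0.1131]
ee_rot: [-89.9, 18.4, -170.5]
force: [-0.3, -0.1, -0.2]
finger_gap: 0.0002
t21.70 tcp [0.5781 0.0262 0.1131] [ -89.88   18.45 -170.51] F [-0.3 -0.1 -0.2] gap0.0002
shift first: [-0.0325  0.0046 -0.0026]
turn first: [-0.0021 -0.0005 -0.322 ] then shift [-0.0323 -0.0059 -0.0026]
```

View pics/w16.png

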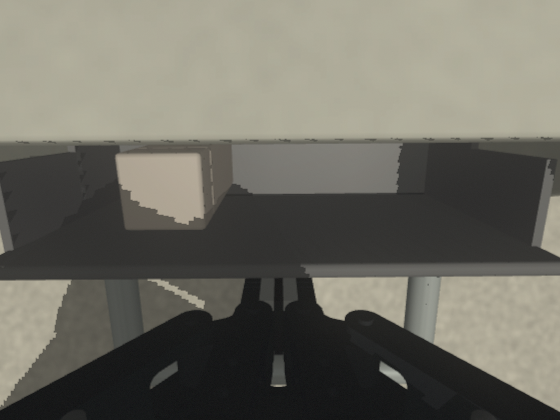

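The bin follows, with the plate edge at row 270 and the box in place at (165,190). I'll continue slowly.

```bash
python3 -m crank '[[-0.0032,-0.0003,0,0,0,-0.03,0],[-0.0032,-0.0003,0,0,0,-0.03,0],[-0.0032,-0.0003,0,0,0,-0.03,0],[-0.0032,-0.0003,0,0,0,-0.03,0],[-0.0032,-0.0003,0,0,0,-0.03,0],[-0.0032,-0.0003,0,0,0,-0.03,0],[-0.0032,-0.0003,0,0,0,-0.03,0],[-0.0032,-0.0003,0,0,0,-0.03,0],[-0.0032,-0.0003,0,0,0,-0.03,0],[-0.0032,-0.0003,0,0,0,-0.03,0],[0,0,0,0,0,0,0]]'
python3 - <<'E'
from go import *
from h import *
plan([0.6095,.034,.119],[-90,0,-170.5])
p=env.camera_params("wrist");im,d=env.get_image("wrist");cv2.imwrite("pics/w17.png",im[:,:,::-1]);np.savez("pics/w17.npz",d=d,**p)
E
```

```text
t: 23.12
tcp_pos: [0.6073, 0.0311, 0.1211]
ee_rot: [-89.9, 0.9, -170.5]
force: [-4.0, -0.9, 2.2]
finger_gap: -0.0002
t23.12 tcp [0.6073 0.0311 0.1211] [ -89.92    0.95 -170.54] F [-4.  -0.9  2.2] gap-0.0002
shift first: [-0.0026  0.0022 -0.0025]
turn first: [-0.0014 -0.0007 -0.0165] then shift [-0.0026  0.0021 -0.0025]
```

View pics/w17.png

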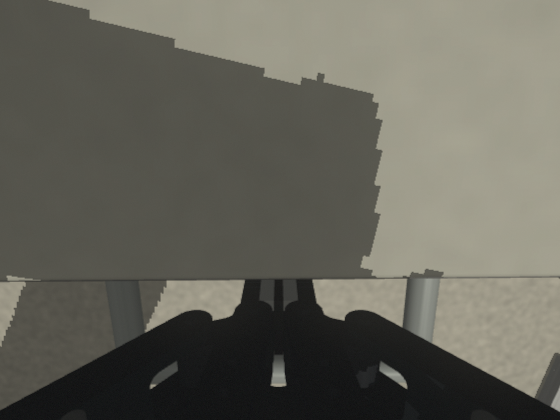

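The plate has gone under the cabinet's top edge (row 278), and the fingers feel about 4 N. I'll press a little more to make sure it is fully shut.

```bash
python3 -m crank '[[-0.001,0,0,0,0,-0.008,0],[-0.001,0,0,0,0,-0.008,0],[0,0,0,0,0,0,0]]'
python3 -m crank '[[-0.001,0,0,0,0,0,0],[0,0,0,0,0,0,0]]'
python3 -m crank '[[-0.001,0,0,0,0,0,0],[0,0,0,0,0,0,0]]'
```

```text
t: 23.55
tcp_pos: [0.6072, 0.0311, 0.1213]
ee_rot: [-89.9, -0.2, -170.5]
force: [-14.6, -2.2, 10.4]
finger_gap: 0.0001
t: 23.8
tcp_pos: [0.6072, 0.0311, 0.1213]
ee_rot: [-89.9, -0.4, -170.5]
force: [-17.7, -3.6, 11.4]
finger_gap: -0.0004
t: 24.05
tcp_pos: [0.6072, 0.0311, 0.1213]
ee_rot: [-89.9, -0.6, -170.5]
force: [-23.8, -4.7, 14.5]
finger_gap: -0.0
```

```bash
python3 -m crank '[[0.006,0,0,0,0,0.008,0],[0.005,0,0,0,0,0,0],[0,-0.01,0,0,0,0,0],[0,-0.03,0,0,0,0,0],[0,-0.03,0,0,0,0,0],[0.02,-0.03,0,0,0,0,0],[0.03,-0.04,0,0,0,0,0],[0.02,-0.03,0,0,0,0,0],[0,0,0,0,0,0,0]]'
python3 - <<'E'
from go import *
from h import *
plan([0.524,.019,.30],[-90,0,-170.5])
p=env.camera_params("wrist");im,d=env.get_image("wrist");cv2.imwrite("pics/w18.png",im[:,:,::-1]);np.savez("pics/w18.npz",d=d,**p)
crop(im[:,:,::-1].copy(),120,40,460,190,2,"pics/w18c.png")
E
```

```text
t: 25.18
tcp_pos: [0.5307, 0.0182, 0.2944]
ee_rot: [-89.8, 1.1, -170.6]
force: [0.2, -0.5, -0.3]
finger_gap: -0.0002
t25.18 tcp [0.5307 0.0182 0.2944] [ -89.77    1.13 -170.58] F [ 0.2 -0.5 -0.3] gap-0.0002
shift first: [ 0.0064 -0.0057 -0.0019]
turn first: [-0.0041 -0.0014 -0.0196] then shift [ 0.0065 -0.0056 -0.0019]
```

View pics/w18.png

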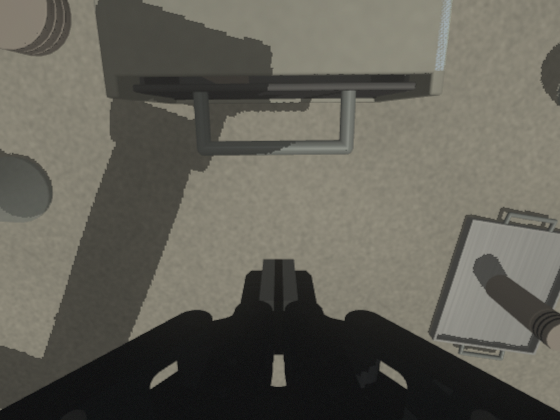

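View pics/w18c.png

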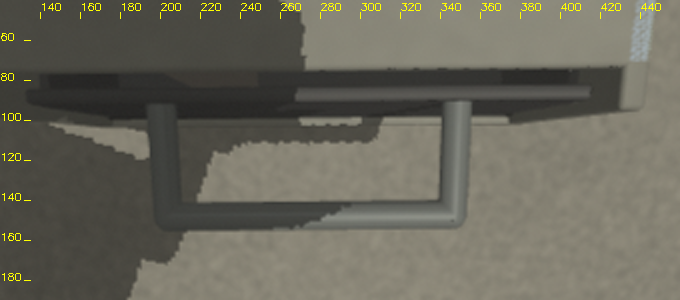

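The handle is back, with the bar at row 147 and the plate edge at row 86. The canister stands in the tray at (490–555, 265–330). I'll compare the numbers with the first view.

```bash
python3 - <<'E'
from go import *
from h import *
for f,vb,vp in(("w1",(133,135,137),76),("w18",(144,146,148),86)):
    W=np.load(f"pics/{f}.npz");d=W["d"]
    n=np.array([.9863,.165,0])
    B=np.array([atdepth(W,u,v,d[v,u]) for u in range(220,345,4) for v in vb])
    print(f,"bar",B.mean(0).round(4),"along n",(B@n).mean().round(4),"z",B[:,2].max().round(4))
    rows=[]
    for u in range(170,400,4):   # bar axis point: max-z row
        pass
    for u in(240,280,320):
        c=np.array([atdepth(W,u,v,d[v,u]) for v in range(55,105)])
        g=c@n
        print(u,[(55+i,round(g[i],4),round(c[i,2],3)) for i in range(vp-55-16,vp-55+6,2)])
im,d=env.get_image("scene");cv2.imwrite("pics/s19.png",im[:,:,::-1])
im,d=env.get_image("top");cv2.imwrite("pics/t19.png",im[:,:,::-1])
E
```

```text
w1 bar [0.5763 0.0248 0.1447] along n 0.5725 z 0.1464
240 [(60, np.float64(0.6279), np.float64(0.166)), (62, np.float64(0.6266), np.float64(0.166)), (64, np.float64(0.6307), np.float64(0.113)), (66, np.float64(0.6308), np.float64(0.096)), (68, np.float64(0.6307), np.float64(0.079)), (70, np.float64(0.6307), np.float64(0.059)), (72, np.float64(0.6214), np.float64(0.146)), (74, np.float64(0.6199), np.float64(0.147)), (76, np.float64(0.6184), np.float64(0.146)), (78, np.float64(0.6169), np.float64(0.147)), (80, np.float64(0.6158), np.float64(0.141))]
280 [(60, np.float64(0.6279), np.float64(0.167)), (62, np.float64(0.6267), np.float64(0.165)), (64, np.float64(0.6409), np.float64(0.016)), (66, np.float64(0.6387), np.float64(0.018)), (68, np.float64(0.6366), np.float64(0.018)), (70, np.float64(0.6346), np.float64(0.017)), (72, np.float64(0.6214), np.float64(0.146)), (74, np.float64(0.6198), np.float64(0.148)), (76, np.float64(0.596), np.float64(0.444)), (78, np.float64(0.617), np.float64(0.147)), (80, np.float64(0.6159), np.float64(0.14))]
320 [(60, np.float64(0.628), np.float64(0.166)), 
[... 1299 characters left out ...]
), np.float64(0.017)), (84, np.float64(0.6212), np.float64(0.146)), (86, np.float64(0.6196), np.float64(0.147)), (88, np.float64(0.6182), np.float64(0.147)), (90, np.float64(0.6167), np.float64(0.147))]
320 [(70, np.float64(0.6292), np.float64(0.167)), (72, np.float64(0.628), np.float64(0.165)), (74, np.float64(0.6266), np.float64(0.165)), (76, np.float64(0.6391), np.float64(0.019)), (78, np.float64(0.6371), np.float64(0.018)), (80, np.float64(0.6351), np.float64(0.017)), (82, np.float64(0.6327), np.float64(0.02)), (84, np.float64(0.6212), np.float64(0.146)), (86, np.float64(0.6197), np.float64(0.146)), (88, np.float64(0.6182), np.float64(0.146)), (90, np.float64(0.6167), np.float64(0.145))]
```

View pics/s19.png

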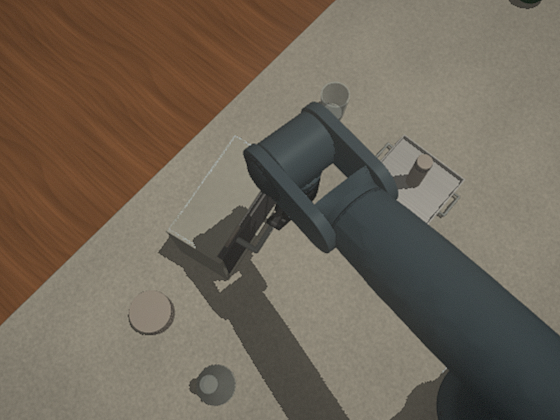

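The plate and bar lie where they did at the start, to within a millimetre, so the bin is fully shut. The canister stands upright in the tray at about (425,163)–(415,185) in the scene view. The flask, dishes and beaker are at their original pixels. I'll hand in.

```bash
python3 - <<'E'
from plant import env
env.finish_job(); print(env.observe()["t"])
E
```

```text
the job is handed in; nothing more can be done
the job is handed in; nothing more can be done
```

I opened the bin to about 0.58 rad by its bar handle and lifted the canister out along its axis. I stood it upright on the tray floor, then swung the bin shut, guiding it with the fingers in the handle gap. The job took about 25 s of the 72 s allowed.

**Final checks**
- **Bin:** the front plate's edge is within about 0.5 mm of where it was at the start. It did not move under the last push of about 24 N, so it is against its stop.
- **Canister:** it is upright and well inside the tray rim. In the last 3 mm of lowering it took up to about 15 N before I backed off and released it.
- **Slide box:** it was in the bin in every picture until the bin's top passed under the cabinet.
- **Flask, dishes and beaker:** they look unmoved in the scene view, though the arm partly hid the beaker in the last picture.
- **Robot:** at hand-in the gripper was clear of everything.

**Disagreements in the measurements**
- Locating points from the scene and top cameras together put the bar about 14 mm too high. Pairing the scene camera with the wrist view put the canister lid about 16 mm too low.
- I relied on pairs of wrist views and the depth images instead. These agreed with each other and with the given sizes to about 3 mm.

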